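Lock a probe block in the click-stop clamp

TASK

Lock the aluminium probe block into the clamp fixture: slide it along the bed until it sits square and fully home against the end stop, and only then swing the torque handle round until it clicks past its detent and its claw stands across the track behind the block. Leave the two sample jars and the screwdriver where they are.

Things in the scene. Friction and masses are not known exactly. Their poses are not given: they have to be found in the camera images.
- fixture: clamp fixture fixed to the worktop: aluminium bed plate 10 mm thick, x -120 to +102 mm, y -68 to +115 mm. Origin: underside of the bed, on the centre line of the block's track; x = the way the block slides, to the end stop; y = to the side with hub and handle; z up. A spring plunger housing stands beyond the hub (x 55 to 115, y 73 to 97 mm, top 47 mm above the worktop)
- home (a point): point on the bed (10 mm above the worktop; fixture x = +70, y = 0 mm) where the block's origin is when fully home. The dark end stop's face is 20 mm further (x = 90 mm), its top 40 mm above the worktop. Two low rails (tops 18 mm above the worktop), 88 mm apart (so the block has some side play), guide the block from x = 45 to 90 mm; their mouths flare out back to x = 15 mm
- block: drilled light-grey aluminium probe block 40 x 70 x 30 mm (x, y, z), about 0.3 kg, loose, found on the bed before the rails' mouths. Origin: centre of its underside. It slides with its 70 mm side across the track; fully home its x axis lies along the fixture's x
- lever_arm (a joint): angle (rad) of handle and claw, counter-clockwise from above: found at -0.15 to 0.08 (released); 1.5 = locked, hard stop. It turns freely to 0.65; then a lobe on the hub must force a spring roller plunger back (up to about 0.8 Nm, 9 N at the handle point; crest at 1.05). Pushed past the crest, to 1.15, it snaps on to 1.4 or more and stays by itself. Let go before the crest it springs back
- hub (a point): point on the lever's vertical axis, fixture x = +40, y = +85 mm, 46 mm above the worktop. Steel hub 34 mm across with a dark hexagon head, top 66 mm above the worktop. Its claw, a flat bar 14 mm wide, z 21 to 35 mm, reaches 75 mm from the axis: at 0 it points back beside the track, clear of the block; at 1.5 straight across the track (fixture -y), its front 3 mm behind a block that is home
- handle (a point): point on the axis of the handle, 85 mm from the hub's axis, 46 mm above the worktop. Straight level bar; its round black grip, 20 mm thick, spans 50 to 120 mm from the hub's axis. At 0 it stands out sideways (in the fixture's frame 1.64 rad counter-clockwise from +x), at 1.5 it points along fixture -x beside the track. To lock, push the grip's side that faces the end stop's end (+x)
- jar: upright white sample jar with blue cap, 58 mm across, 90 mm tall, beyond the end stop; leave alone. Origin: centre of its underside
- small_jar: small upright all-white sample jar, 52 mm across, 76 mm tall, on the worktop off the handle's end; leave alone. Origin: centre of its underside
- screwdriver: short screwdriver lying on the worktop, black and red handle, 149 mm long along its y, 30 mm thick, ahead of the hub; leave alone. Origin: its middle, underside
There are look-alikes about, which are no part of the job. What is meant by the block is not blue or brown, and is the larger of those in its own colour.

How it is judged (in metres and radians):
On the way, in this order (a step that is already met when the one before it is completed fails the run):
1. the block stands on the bed fully home against the end stop while the handle is still released (x of block in the frame of fixture between 0.066 and 0.073 m and y of block in the frame of fixture between -0.012 and 0.012 m and z of block in the frame of fixture below 0.013 m and value of joint lever_arm below 0.5 rad), for 0.2 s.
2. the handle has clicked past its detent to its locked end (value of joint lever_arm above 1.3 rad), for 0.2 s.
At the end, for the whole second after the job is handed in: the block rests flat on the bed, within 4 mm of fully home against the end stop, within 12 mm of the track's centre line and square to it within 0.1 rad; the handle is past its detent, at more than 1.3 rad of its 1.5 rad (x of block in the frame of fixture between 0.066 and 0.073 m and y of block in the frame of fixture between -0.012 and 0.012 m and z of block in the frame of fixture below 0.013 m and angle between the x axis of block and the x axis of fixture, either way round below 0.1 rad and angle between block's own z axis and vertical below 0.1 rad and value of joint lever_arm above 1.3 rad and linear speed of block below 0.02 m/s); the robot touches nothing.
It fails at once if the sample jar is knocked over or moved by more than 30 mm (distance of jar from where it was at the start of the episode above 0.03 m or angle between jar's own z axis and vertical above 0.5 rad).
It fails at once if the small sample jar is moved by more than 30 mm (distance of small_jar from where it was at the start of the episode above 0.03 m).
It fails at once if the screwdriver is moved by more than 30 mm (distance of screwdriver from where it was at the start of the episode above 0.03 m).
It also fails if it takes over 48 s, if anything falls off the work surface, if the arm or the gripper's body presses on something with over 40 N, if the wrist force passes 120 N, or if a joint passes its speed limit or range.

ROBOT

A 6-joint arm with a two-finger parallel gripper is mounted at the origin on a cart in front of the work surface, level with it; the furniture and walls round the work are solid. World frame = base frame: x ahead of the robot, y to its left, z up, the work surface at z = 0. Lengths are in mm, angles in degrees, forces in N, time in s.
With the tool pointing down it reaches from about 375 to 975 mm from the base axis. Payload 3.8 kg.
Tool frame: the origin (TCP) lies at the very end of the fingers, on their centre line; the grasp point (between the pads) lies 19 mm behind it (tcp_to_grasp is the distance from the TCP to the grasp point, in mm); z points along the fingers, y is the line along which they close (so a half turn about z gives the same grasp; the last joint's range is limited). The gripper opens to 85 mm and grips with 20 to 120 N. Pads are 22 mm wide; open, the fingers measure 114 mm over their backs; the gripper's body (76 mm by 85 mm) begins 54 mm behind the grasp point. The pads swing forward as they close: fully open they stand 13 mm farther back than shut.
Start: joints at [-68.119, 15.12, 91.902, -0, 72.978, -2.114], TCP at [274.493, -616.662, 231.28] pointing down, gripper open.
Joint ranges: [-150.88, 150.88], [-54.13, 125.18], [17.81, 147.31], [-75.09, 255.09], [0, 152.58], [-146.25, 146.25]. Speed limits (degrees/s): [147.25, 147.25, 180, 180, 180, 180].

INTERFACE

Orientations are given as [roll, pitch, yaw] about the fixed x, y, z axes, in that order (R = Rz(yaw) Ry(pitch) Rx(roll)).
In Python, from workcell import movep, move_l, move_j, grip, pause, inverse_kinematics, grab_frame, IKError, close_job, read_time_s, read_qpos, read_dq, read_joint_efforts, read_ee_pos, read_tool_rot, read_wrist_force, read_moment, read_gripper_width, read_grasp_force, tcp_to_grasp gives the robot as it stands. Calls block until the motion is done:
- movep(position, orientation): joint-space move of the TCP to a pose.
- move_l(position, frame=None, max_speed=150, until_force=None): straight line of the TCP; frame=None keeps the orientation; max_speed is the mean speed in mm/s. With until_force (N) it stops when the force on the tool has changed by that much, and returns True; else False.
- move_j(angles): joint-space move.
- grip(opening, strength=None): opening from 0.0 (shut) to 1.0 (fully open); strength is the grip in N (None keeps the last); returns when the fingers have stopped.
- pause(seconds).
- inverse_kinematics(position, orientation): joint angles nearest the present ones, or None.
- grab_frame(name): name is "scene" or "top" or "wrist"; returns a dict with "color" (420x560x3 uint8, blue, green, red), "fx", "fy", "cx", "cy" (pixels), "view" (4x4, takes a point from world to camera coordinates). Camera axes: x right, y down, z forward; pixel columns grow to the right and rows downward; lengths in mm; the calibration is good to about 2 mm. A picture is of the moment at which its call begins. There is no depth.
A pose or a line that the arm cannot do raises IKError and nothing moves.
- close_job(): hands the job in; it is judged then, once.
Readings, each from a call of its own:
- read_time_s(): time.
- read_qpos(): joint angles.
- read_dq(): joint speeds.
- read_joint_efforts(): joint torques, N m.
- read_ee_pos(): TCP position.
- read_tool_rot(): TCP orientation.
- read_wrist_force(): force on the tool from outside, world axes, zero at the start.
- read_moment(): the same for the moment, N m.
- read_gripper_width(): opening from 0.0 (shut) to 1.0 (fully open).
- read_grasp_force(): force on a finger pad.
Only numpy, scipy, OpenCV 4.12 (cv2) and the standard library are available. Lean on these libraries where they do the work, as an engineer would, in place of code of your own. Each camera call takes 0.05 s, during which the arm holds its last target. There are 200 camera calls.

## Working session

There is one attempt and no reset: what is moved stays moved. The work goes in short steps, each a Python script; the robot and the scene stay as the last script left them, time stands still between calls to the robot, and variables do not carry over. Pictures are saved under pics/ and viewed, at most 10 in all, crops included, and the job is handed in when it is done.

```bash
mkdir -p pics
python3 - <<'E'
from workcell import *
import cv2,pickle
d={}
for n in("scene","top"):
    f=grab_frame(n);d[n]=f;cv2.imwrite(f"pics/{n}0.png",f["color"]);print(n,f["fx"],f["view"])
pickle.dump(d,open("f0.pkl","wb"));print(read_time_s())
E
```

```text
scene 474.54150613754786 [[-5.73383830e-01 -8.19115011e-01 -1.67804070e-02  6.15895041e+02]
 [-4.38656098e-01  3.24230914e-01 -8.38125970e-01  2.00365964e+02]
 [ 6.91962290e-01 -4.73207051e-01 -5.45218558e-01  7.51098813e+02]
 [ 0.00000000e+00  0.00000000e+00  0.00000000e+00  1.00000000e+00]]
top 384.5244286863305 [[-2.78784579e-02 -9.99526245e-01 -1.30413642e-02  3.91637586e+02]
 [-9.90057169e-01  2.94091297e-02 -1.37556917e-01  5.62300555e+02]
 [ 1.37875284e-01  9.07682141e-03 -9.90408005e-01  8.34623034e+02]
 [ 0.00000000e+00  0.00000000e+00  0.00000000e+00  1.00000000e+00]]
0.1
```

View pics/top0.png

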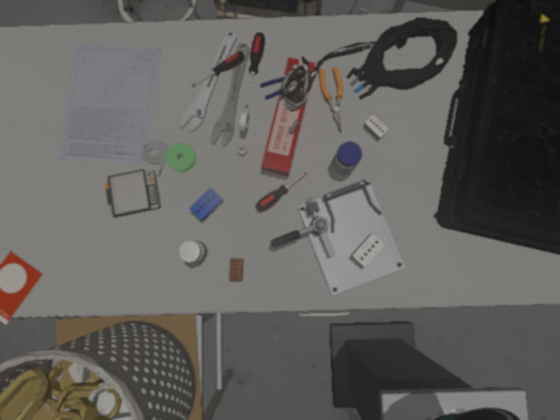

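View pics/scene0.png

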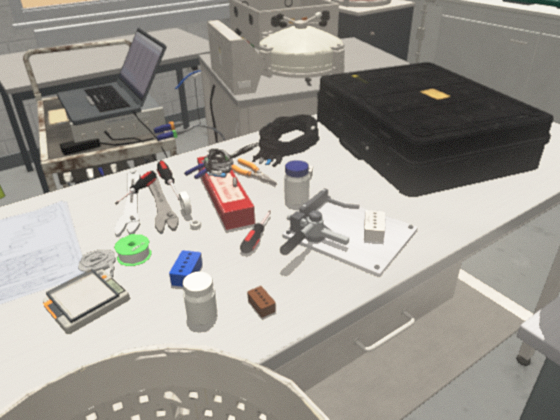

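The scene has four block-like candidates in the top view: a light-grey one on the bed (368,250), a smaller light-grey one (376,127), a blue one (206,205) and a brown one (236,270). By the description I choose (368,250), and I'll check it in a close crop.

Run:
```python
import cv2,pickle
d=pickle.load(open("f0.pkl","rb"))
c=d["top"]["color"][165:305,250:420]
c=cv2.resize(c,None,fx=4,fy=4,interpolation=cv2.INTER_CUBIC)
c=cv2.convertScaleAbs(c,alpha=1.3)
cv2.imwrite("pics/crop1.png",c)
```

```text
(no output)
```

View pics/crop1.png

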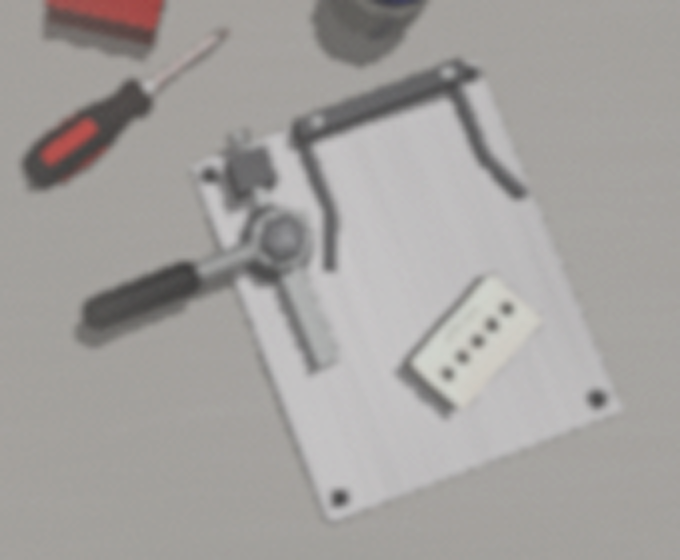

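The crop confirms it: the drilled light-grey block is on the bed at crop (475,340), turned about 25° to the track. The bed corners are at crop (195,165), (485,75), (620,408) and (330,520), the hub head is at (283,235) and the grip runs from (90,312) to (195,275). Next I measure.

```bash
cat > h.py <<'E'
import numpy as np,cv2,pickle
from scipy.optimize import linear_sum_assignment
def ray(f,uv,z):
    V=f["view"];R,t=V[:3,:3],V[:3,3]
    uv=np.atleast_2d(uv).astype(float)
    d=np.c_[(uv[:,0]-f["cx"])/f["fx"],(uv[:,1]-f["cy"])/f["fy"],np.ones(len(uv))]@R
    o=-R.T@t
    return (o+d*((z-o[2])/d[:,2])[:,None])[:,:2]
def proj(f,P):
    P=np.atleast_2d(P)@f["view"][:3,:3].T+f["view"][:3,3]
    return np.c_[P[:,0]/P[:,2]*f["fx"]+f["cx"],P[:,1]/P[:,2]*f["fy"]+f["cy"]]
def rigid(A,B):
    a,b=A.mean(0),B.mean(0);U,_,Vt=np.linalg.svd((A-a).T@(B-b));R=(U@np.diag([1,np.linalg.det(U@Vt)])@Vt).T
    return R,b-R@a
def blockmask(f):
    c=f["color"].astype(int);b,g,r=c[...,0],c[...,1],c[...,2]
    return ((r-b>8)&(r>140)).astype(np.uint8)*255
E
python3 - <<'E'
from h import *
d=pickle.load(open("f0.pkl","rb"));f=d["top"];s=d["scene"]
cr=np.array([[195,165],[485,75],[620,408],[330,520]],float)
un=lambda c:(np.asarray(c,float)+.5)/4-.5+[250,165]
F=np.array([[102,115],[102,-68],[-120,-68],[-120,115]],float)
W=ray(f,un(cr),10);R,t=rigid(F,W)
print("R,t",np.degrees(np.arctan2(R[1,0],R[0,0])),t,"res",(F@R.T+t-W).round(1).tolist())
inv=lambda w:(w-t)@R
print("hub fx",inv(ray(f,un([[283,235]]),66)))
print("grip",inv(ray(f,un([[90,312],[195,275]]),46)))
for n,g in d.items():
    m=blockmask(g)
    k=cv2.findContours(m,0,2)[0]
    for c in k:
        if cv2.contourArea(c)>60:
            r=cv2.minAreaRect(c);print(n,cv2.contourArea(c),r)
            if n=="top" and 350<r[0][0]<390 and r[0][1]>230:
                P=ray(g,c[:,0],40).astype(np.float32);q=cv2.minAreaRect(P);print("block world",q,"fix",inv(np.array(q[0])),inv(cv2.boxPoints(q)).round(1).tolist())
# cross check: project bed corners into scene
print("scene corners",proj(s,np.c_[F@R.T+t,np.full(4,10)]).round(1).tolist(), "hub",proj(s,[*(R@[40,85]+t),66]).round(1))
print("home,hub world",R@[70,0]+t,R@[40,85]+t)
E
```

```text
R,t 18.054115635541365 [517.39777677 189.60317911] res [[0.6, 0.7], [8.5, 0.4], [-5.4, -2.8], [-3.6, 1.7]]
hub fx [[41.73001633 87.04027326]]
grip [[ 38.76913664 201.25941216]
 [ 38.4202851  138.89502685]]
scene 115.5 ((182.2353057861328, 413.05889892578125), (14.55213737487793, 13.096923828125), 14.03624439239502)
scene 90.0 ((420.0000305175781, 411.5000305175781), (24.91497802734375, 13.661364555358887), 6.009005546569824)
scene 74.5 ((117.00000762939453, 406.00006103515625), (8.22192096710205, 11.384199142456055), 71.56504821777344)
scene 64.5 ((143.0192413330078, 398.5961608886719), (7.844645023345947, 10.394155502319336), 78.69007110595703)
scene 131.5 ((172.576904296875, 397.3845520019531), (20.801258087158203, 11.648704528808594), 33.6900634765625)
scene 1529.0 ((82.46435546875, 294.431640625), (32.495262145996094, 57.2425422668457), 62.44719314575195)
scene 155.5 ((290.8999938964844, 135.7000274658203), (8.854376792907715, 25.298219680786133), 71.56504821777344)
scene 548.5 ((95.48643493652344, 133.26025390625), (41.6599235534668, 118.1378173828125), 79.48737335205078)
scene 
[... 1218 characters left out ...]
1084)
scene 144.0 ((302.7069091796875, 19.165620803833008), (11.864585876464844, 36.642391204833984), 81.38435363769531)
scene 526.5 ((509.5610656738281, 4.212747573852539), (101.26512908935547, 8.829556465148926), 8.426969528198242)
scene 82.0 ((367.5, 1.5), (3.0, 37.0), 90.0)
scene 599.0 ((323.5, 6.5), (13.0, 181.0), 90.0)
scene 346.0 ((59.5, 4.0), (8.0, 79.0), 90.0)
top 617.0 ((13.0, 277.5), (29.0, 26.0), 90.0)
top 640.5 ((283.3655700683594, 128.17868041992188), (19.999359130859375, 49.85755920410156), 13.324532508850098)
scene corners [[281.5, 231.6], [327.8, 194.5], [418.1, 226.2], [378.4, 272.5]] hub [[315.2 212.2]]
home,hub world [583.95127265 211.2972379 ] [529.08556018 282.81474341]
```

Run:
```python
from workcell import *
from h import *
print(tcp_to_grasp if not callable(tcp_to_grasp) else tcp_to_grasp(), read_tool_rot())
movep([230,-480,400],read_tool_rot())
movep([470,180,380],[180,0,18])
f=grab_frame("wrist");cv2.imwrite("pics/w1.png",f["color"]);pickle.dump(f,open("w1.pkl","wb"))
print(f["fx"],f["view"].round(3),read_ee_pos(),read_tool_rot(),read_qpos(),read_time_s())
```

```text
18.700000000000003 [-1.79884970e+02 -5.22526613e-03  2.39958340e+01]
302.1233478954884 [[ 3.08000e-01 -9.51000e-01  1.00000e-03  2.40560e+01]
 [-9.02000e-01 -2.92000e-01  3.17000e-01  3.88601e+02]
 [-3.01000e-01 -9.80000e-02 -9.48000e-01  6.80917e+02]
 [ 0.00000e+00  0.00000e+00  0.00000e+00  1.00000e+00]] [470.33391501 179.30089259 380.0290772 ] [ 1.79984501e+02 -4.64135868e-03  1.79336268e+01] [ 1.80431053e+01 -7.01966471e+00  1.00141532e+02 -1.55310317e-02
  8.68735212e+01  9.01103256e+01] 3.5333
```

View pics/w1.png

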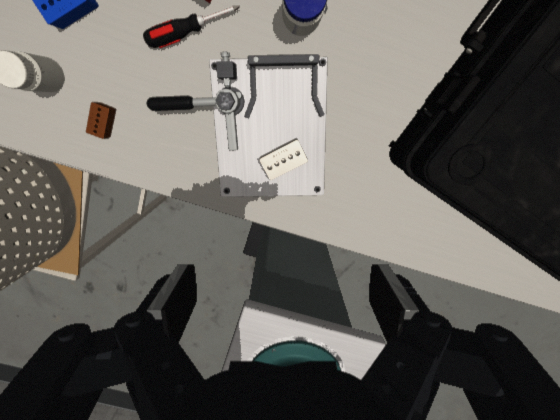

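The wrist view shows the fixture upright at (270,125), the block at (283,160) and the grip from (150,102) to (190,102). I'll get a closer look.

Run:
```python
from workcell import *
from h import *
movep([530,195,200],[180,0,18])
pause(.2)
f=grab_frame("wrist");cv2.imwrite("pics/w2.png",f["color"]);pickle.dump(f,open("w2.pkl","wb"))
print(read_ee_pos(),read_time_s())
```

```text
[531.12732058 195.382968   202.49004652] 4.5667
```

View pics/w2.png

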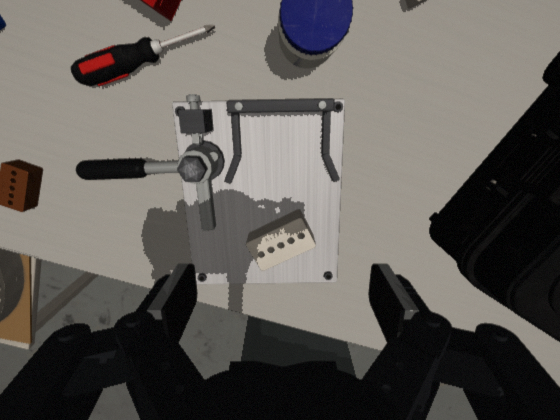

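Run:
```python
from h import *
f=pickle.load(open("w2.pkl","rb"));t0=pickle.load(open("f0.pkl","rb"))["top"]
F=np.array([[102,115],[102,-68],[-120,-68],[-120,115]],float)
W=ray(f,[[175,101],[344,98.5],[338.5,282],[196,284]],10);R,t=rigid(F,W)
print("yaw",np.degrees(np.arctan2(R[1,0],R[0,0])),t,"res",(F@R.T+t-W).round(1).tolist())
inv=lambda w:((w-t)@R).round(1)
print("hub",inv(ray(f,[[194,167]],66)),"top",inv(ray(t0,(np.array([[283,235.]])+.5)/4-.5+[250,165],66)))
print("grip",inv(ray(f,[[80,169],[145,168]],46)))
print("stop top face edge",inv(ray(f,[[230,111],[333,109]],40)), "rail",inv(ray(f,[[236,150],[327,150]],18)))
q=inv(ray(f,[[248,243],[302,212],[315,244],[262,271]],40));print("block",q.tolist(),q.mean(0),np.linalg.norm(np.diff(q,axis=0),axis=1))
u=(np.array([[410,362],[488,275],[542,322],[460,408.]])+.5)/4-.5+[250,165]
q=inv(ray(t0,u,40));print("block top",q.tolist(),q.mean(0),np.linalg.norm(np.diff(q,axis=0),axis=1))
np.savez("fix.npz",R=R,t=t)
c=cv2.resize(f["color"][85:300,160:360],None,fx=3.5,fy=2.75*1.0)
c=cv2.resize(f["color"][85:295,160:360],None,fx=2.85,fy=2.85,interpolation=cv2.INTER_CUBIC)
c=cv2.convertScaleAbs(cv2.LUT(c,(255*(np.arange(256)/255)**.6).astype(np.uint8)))
cv2.imwrite("pics/w2c.png",c)
```

```text
yaw 19.084602865567817 [519.48455889 188.6040086 ] res [[-0.8, 2.4], [1.9, -2.6], [-0.2, -0.2], [-0.9, 0.4]]
hub [[42.1 83.5]] top [[41.6 87.9]]
grip [[ 38.5 204.2]
 [ 38.3 138.7]]
stop top face edge [[ 91.2  50.5]
 [ 91.2 -49. ]] rail [[ 50.8  50.6]
 [ 48.9 -47.4]]
block [[-49.0, 40.7], [-13.6, -19.2], [-51.6, -33.8], [-84.5, 26.5]] [-49.675   3.55 ] [69.5785168  40.70823013 68.69133861]
block top [[-48.4, 44.6], [-18.8, -14.8], [-53.9, -32.9], [-81.7, 28.2]] [-50.7     6.275] [66.36655784 39.49202451 67.12711822]
```

View pics/w2c.png

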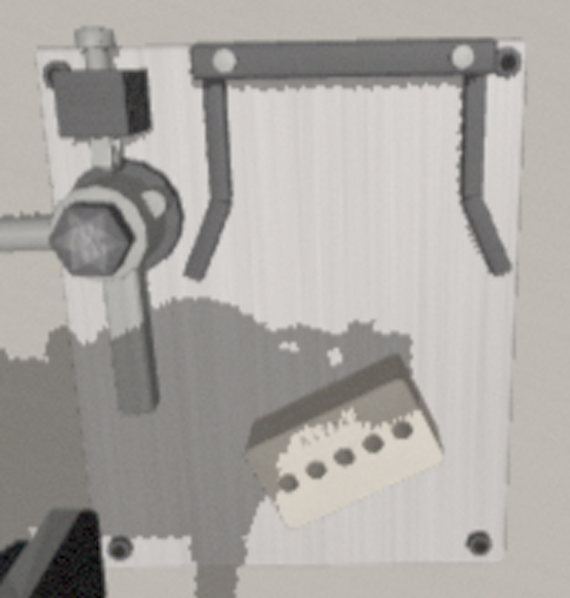

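```bash
cat >> h.py <<'E'
try:
    _z=np.load("fix.npz");R,t=_z["R"],_z["t"];YAW=np.degrees(np.arctan2(R[1,0],R[0,0]))
    fw=lambda x,y,z:[*(R@[x,y]+t),z]
    inv=lambda w:(np.asarray(w)[...,:2]-t)@R
except Exception: pass
E
python3 - <<'E'
from h import *
from workcell import *
f=pickle.load(open("w2.pkl","rb"))
q=inv(ray(f,[[247,244.6],[302.8,217.6],[315,244.5],[263,270]],40))
L=np.linalg.norm(np.diff(q,axis=0),axis=1)
v=(q[1]-q[0])+(q[2]-q[3]);a=np.degrees(np.arctan2(v[0],-v[1]));c=q.mean(0)
print(q.round(1).tolist(),c,L,a)
print("small jar",inv(ray(pickle.load(open("w1.pkl","rb")),[[14,70]],76)),"jar",inv(ray(f,[[316,18]],90)),"screwdr",inv(ray(f,[[100,62],[205,30]],15)))
for p,o in[(fw(*c,90),YAW+a),(fw(*c,14),YAW+a),(fw(70,0,14),YAW)]:print(inverse_kinematics(p,[180,0,o]))
E
```

```text
[[-50.9, 41.9], [-20.0, -20.1], [-52.2, -33.8], [-83.2, 25.3]] [-51.56769614   3.33016199] [69.27327492 34.95825467 66.73822059] 27.073767224148316
small jar [[ 83.9629508  366.90251992]] jar [[156.14126255 -26.25650994]] screwdr [[139.85798945 180.75224735]
 [166.05375473  73.34066856]]
[ 1.75762032e+01  4.11686182e+00  1.20743804e+02 -2.54444375e-14
  5.51393340e+01  6.14178332e+01]
[ 1.75762032e+01  1.05150233e+01  1.23369373e+02 -2.54444375e-14
  4.61156036e+01  6.14178332e+01]
[ 1.75643307e+01  2.17617795e+01  1.08316719e+02 -2.54444375e-14
  4.99215011e+01  8.84797278e+01]
```

Run:
```python
from h import *
from workcell import *
a=27
grip(1.0,25)
movep(fw(-50,4.5,80),[180,0,YAW+a])
print(move_l(fw(-50,4.5,14),max_speed=70,until_force=8),read_ee_pos(),read_wrist_force())
grip(0.0,25)
print("w",read_gripper_width(),read_grasp_force(),read_ee_pos(),read_wrist_force(),read_time_s())
cv2.imwrite("pics/w3.png",grab_frame("wrist")["color"])
```

```text
False [471.25685137 176.66332452  14.41008874] [ 0.1740665   0.58624167 -0.27433187]
w 0.8104886787390917 29.884338676929474 [471.21667881 176.84799035  14.77585608] [-1.63191153  0.68564175  5.07723819] 6.7667
```

View pics/w3.png

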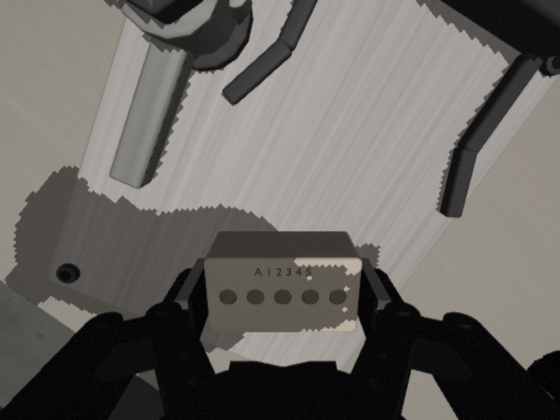

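The block is gripped square between the pads, centred at image (283,295). I'll turn it to the fixture's heading and slide it home.

Run:
```python
from h import *
from workcell import *
O=[180,0,YAW]
z=14.5
move_l(fw(-30,1,z),O,max_speed=60)
move_l(fw(40,1,z),max_speed=90)
print(inv(read_ee_pos()),read_wrist_force(),read_gripper_width())
r=move_l(fw(84,1,z),max_speed=30,until_force=12)
print(r,inv(read_ee_pos()),read_ee_pos()[2],R.T@read_wrist_force()[:2],read_gripper_width(),read_time_s())
f=grab_frame("wrist");cv2.imwrite("pics/w4.png",f["color"]);pickle.dump(f,open("w4.pkl","wb"))
```

```text
[39.92606797  0.88356615] [-1.14395609 -1.06568447  5.28348121] 0.8155616367899057
True [70.68618636  0.94964827] 14.861567079576595 [-2.7832382   0.04774937] 0.8141582842488654 9.4083
```

View pics/w4.png

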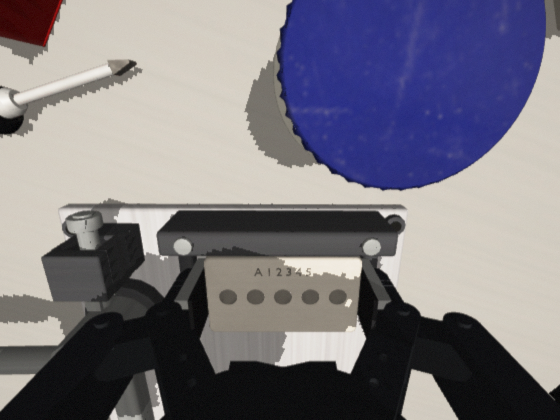

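The block's front edge (row 255) meets the end-stop face. I'll press once more, release, lift and verify.

Run:
```python
from h import *
from workcell import *
p=inv(read_ee_pos())
r=move_l(fw(p[0]+6,1,14.5),max_speed=20,until_force=15)
print(r,inv(read_ee_pos()),R.T@read_wrist_force()[:2])
pause(.3)
grip(1.0);print(read_gripper_width(),R.T@read_wrist_force()[:2],inv(read_ee_pos()))
move_l(fw(*inv(read_ee_pos()),130),max_speed=120)
movep(fw(40,40,200),[180,0,YAW]);pause(.1)
f=grab_frame("wrist");cv2.imwrite("pics/w5.png",f["color"][60:400,100:460]);pickle.dump(f,open("w5.pkl","wb"))
print(read_time_s())
```

```text
True [70.57036054  0.95954958] [-1.1783694   0.23823306]
0.9996387442493045 [ 0.84772266 -1.0300654 ] [69.75904871  1.10893272]
12.0083
```

View pics/w5.png

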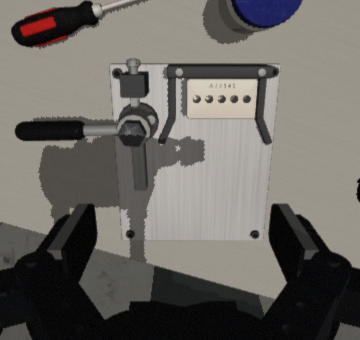

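The block sits against the stop at crop (222,98), between the rails. I'll check the numbers, holding the block's top face against the rails and stop in the same view.

Run:
```python
from h import *
f=pickle.load(open("w5.pkl","rb"))
c=f["color"].astype(int);m=((c[...,2]-c[...,0]>12)&(c[...,2]>150)).astype(np.uint8)*255
w=np.zeros_like(m);w[130:185,280:362]=m[130:185,280:362]
w=cv2.morphologyEx(w,cv2.MORPH_CLOSE,np.ones((9,9)))
k=max(cv2.findContours(w,0,2)[0],key=cv2.contourArea);P=inv(ray(f,k[:,0],40))
q=cv2.minAreaRect(P.astype(np.float32));print(q,P.min(0),P.max(0))
print("stop ends top",inv(ray(f,[[267,126],[379,126]],40)),"corners",inv(ray(f,[[212,126],[380,125],[370,299],[222,300]],10)))
print("rails",inv(ray(f,[[270,165],[362,165]],18)))
np.set_printoptions(precision=2);c=cv2.resize(f["color"][115:235,250:400],None,fx=4.8,fy=4.8,interpolation=cv2.INTER_CUBIC);cv2.imwrite("pics/w5c.png",c)
```

```text
((69.10601043701172, -0.3915214538574219), (39.02605438232422, 68.5906982421875), 0.0172813031822443) [ 49.588707   -34.68933962] [88.62873459 33.90912588]
stop ends top [[100.91582532  53.26954745]
 [100.95122602 -54.75783927]] corners [[  98.87501215  113.06127243]
 [  99.9603348   -65.02271751]
 [-117.25415059  -74.61920829]
 [-118.75754195  116.29768694]]
rails [[ 58.69140625  51.76472263]
 [ 58.71592661 -47.42883978]]
```

View pics/w5c.png

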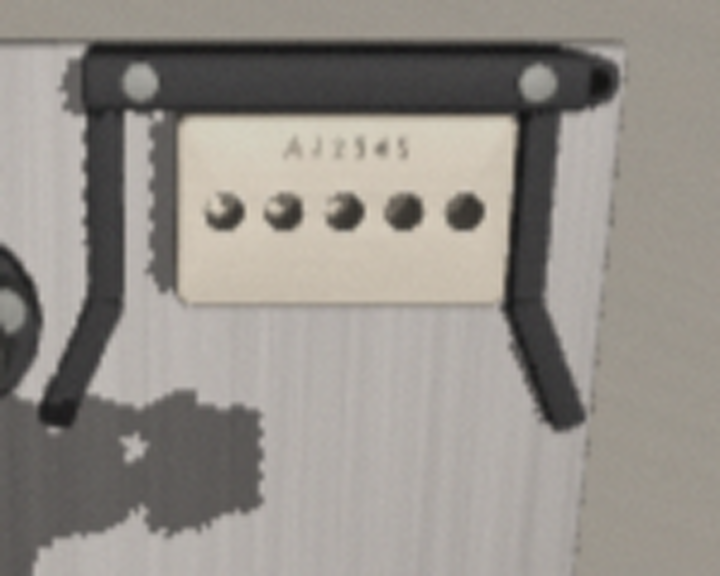

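The block is home, square and at y ≈ 0. Next is the handle: closed fingers on its +x side, found by touch.

```bash
cat >> h.py <<'E'
def hp(th,d,z,r=85):
    a=1.64+th;e=np.array([np.cos(a),np.sin(a)]);u=np.array([-e[1],e[0]])
    return fw(*(np.array([40,85])+r*e-d*u),z),[180,0,YAW+np.degrees(th)]
E
python3 - <<'E'
from h import *
from workcell import *
for th in np.arange(0,1.5,.2):
    p,o=hp(th,21,38);q=inverse_kinematics(p,o);print(None if q is None else np.round(q))
grip(0.0)
p,o=hp(0,50,130);movep(p,o)
print(move_l(hp(0,50,38)[0],max_speed=100,until_force=6))
r=move_l(hp(0,14,38)[0],max_speed=40,until_force=3)
print(r,inv(read_ee_pos()),inv(hp(0,21,38)[0]),R.T@read_wrist_force()[:2],read_time_s())
E
```

```text
[ 33.  21. 106.  -0.  53. 104.]
[ 34.  19. 108.  -0.  52.  93.]
[ 34.  18. 111.  -0.  52.  82.]
[ 34.  16. 113.  -0.  51.  70.]
[ 33.  15. 115.  -0.  50.  59.]
[ 33.  13. 117.  -0.  50.  46.]
[ 31.  12. 119.  -0.  50.  34.]
[ 30.  11. 120.  -0.  49.  21.]
False
False [ 48.1845207  170.70861794] [ 55.07211587 171.24865983] [ 0.27066604 -0.56859336] 15.5667
```

Run:
```python
from h import *
from workcell import *
for th in [.15,.3,.45,.6,.7,.8,.9,1.0,1.1,1.2,1.3]:
    p,o=hp(th,16,38);r=move_l(p,o,max_speed=80)
    f=R.T@read_wrist_force()[:2];a=1.64+th;u=np.array([-np.sin(a),np.cos(a)])
    print(th,f.round(1),"tang",round(f@u,1),read_time_s())
f=grab_frame("top");pickle.dump(f,open("t1.pkl","wb"))
```

```text
0.15 [0.8 1. ] tang -1.0 15.8667
0.3 [ 0.3 -0.6] tang -0.1 16.175
0.45 [0.1 0.6] tang -0.4 16.4833
0.6 [0.1 0.3] tang -0.3 16.7917
0.7 [4.2 3.7] tang -5.6 17.05
0.8 [4.2 3.2] tang -5.2 17.3083
0.9 [1.1 1.5] tang -1.9 17.5667
1.0 [-0.5  0.6] tang -0.3 17.825
1.1 [-0.2 -0.4] tang 0.5 18.0833
1.2 [ 0.2 -0.5] tang 0.4 18.3417
1.3 [-0.2 -0.2] tang 0.3 18.6
```

The force peaked and then fell away, so it snapped over. I'll back off, lift and verify by image measurement.

Run:
```python
from h import *
from workcell import *
p,o=hp(1.42,16,38);r=move_l(p,o,max_speed=50,until_force=8);print(r,R.T@read_wrist_force()[:2])
move_l(hp(1.42,50,38)[0],max_speed=100)
move_l(hp(1.42,50,150)[0],max_speed=150)
movep(fw(20,50,220),[180,0,YAW]);pause(.2)
f=grab_frame("wrist");pickle.dump(f,open("w6.pkl","wb"))
c=f["color"].astype(int)
# block
m=((c[...,2]-c[...,0]>12)&(c[...,2]>150)).astype(np.uint8)*255
u0=proj(f,[fw(70,0,40)])[0].astype(int);w=np.zeros_like(m);s=np.s_[u0[1]-32:u0[1]+32,u0[0]-42:u0[0]+42];w[s]=m[s]
w=cv2.morphologyEx(w,cv2.MORPH_CLOSE,np.ones((9,9)))
k=max(cv2.findContours(w,0,2)[0],key=cv2.contourArea);print("block",cv2.minAreaRect(inv(ray(f,k[:,0],40)).astype(np.float32)))
# grip: near-black pixels within the disc swept by the lever (handle plane z=46)
yy,xx=np.mgrid[:420,:560];g=inv(ray(f,np.c_[xx.ravel(),yy.ravel()],46)).reshape(420,560,2)-[40,85]
rr=np.hypot(g[...,0],g[...,1]);an=np.degrees(np.arctan2(g[...,1],g[...,0]))%360
dark=(c.max(2)<45)&(rr>55)&(rr<115)&(an>75)&(an<200)
h,_=np.histogram(an[dark],np.arange(75,201,5));print(h)
print("lever angle if median:",np.radians(np.median(an[dark]))-1.64,read_time_s())
for th in(0,1.5):
    a=1.64+th;q=proj(f,[fw(40+85*np.cos(a),85+85*np.sin(a),56)])[0].astype(int);print(th,q,c[q[1],q[0]])
for y in(20,0,-0):pass
for th in(0,1.5):
    a=np.pi+th;q=proj(f,[fw(40+65*np.cos(a),85+65*np.sin(a),35)])[0].astype(int);print("claw",th,q,c[q[1],q[0]])
cv2.imwrite("pics/w6.png",f["color"])
```

```text
True [0.29109446 3.91453862]
block ((68.7938461303711, -0.27494049072265625), (38.90519714355469, 68.83638000488281), 0.07696449011564255)
[  0   0   0   0   0   0   0   0   0   0   0   0   0   0   0   0   0   0
  14 191 310 273  22   0  38]
lever angle if median: 1.475583482185783 21.7
0 [165 173] [143 152 159]
1.5 [249 242] [10 10  9]
claw 0 [251 219] [ 9 10  9]
claw 1.5 [308 167] [146 150 152]
```

```bash
python3 -c "
from workcell import *
print(read_wrist_force());print(close_job())"
```

```text
[-0.41980443 -0.41261367  0.25438271]
the job is handed in; nothing more can be done
None
```

I've handed the job in; by the last camera measurement, the block is home and square (x ≈ 69 mm, y ≈ 0 mm), the handle is locked at about 1.48 rad, and it took about 22 s. I didn't re-measure the jars and screwdriver at the end, but the arm's path stayed clear of them.

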